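Wake and tare the balance

ROBOT

A 7-joint arm with a two-finger parallel gripper is mounted at the origin on the work surface. World frame = base frame: x ahead of the robot, y to its left, z up, the work surface at z = 0. Lengths are in m, angles in rad, forces in N, time in s.
With the tool pointing down it reaches from about 0.35 to 0.9 m from the base axis. Payload 7.2 kg.
Tool frame: the origin (TCP) lies midway between the tips of the shut fingers; the grasp point (between the pads) lies 19 mm behind it (bot.grip_depth is the distance from the TCP to the grasp point, in m); z points along the fingers, y is the line along which they close (so a half turn about z gives the same grasp; the last joint's range is limited). The gripper opens to 85 mm and grips with 20 to 120 N. Pads are 22 mm wide; open, the fingers measure 114 mm over their backs; the gripper's body (76 mm by 85 mm) begins 54 mm behind the grasp point. The pads swing forward as they close: fully open they stand 13 mm farther back than shut.
Start: joints at [1.163, 0.411, -0.013, 1.596, 0.006, 1.134, -0.082], TCP at [0.208, -0.589, 0.231] pointing down, gripper open.
Joint ranges: [-2.95, 2.95], [-0.29, 1.99], [-1.47, 1.44], [0.14, 2.54], [-1.03, 4.17], [0.13, 1.85], [-2.86, 2.86]. Speed limits (rad/s): [2.39, 2.39, 3.01, 3.01, 3.14, 3.14, 3.14].

INTERFACE

Orientations are given as a rotation vector (axis times angle).
In Python, from rig import state, camera, camera_model, workorder, nets, bot gives the robot as it stands.
- The arm moves only by the tool servo_tool, never from a script. Its argument "moves" is text: rows parted by semicolons, each of 6 numbers parted by spaces: the shift along the tool's x, y, z in m, then the turn, a rotation vector about the tool's x, y, z in rad. In form: dx dy dz ax ay az; .... A call has 1 to 12 rows; each row is the pose to reach, as a shift and turn from the pose commanded when the call began, along the tool's axes at that moment; what a row does not reach only later rows make up. A row lasts 1/10 s, in which the tool goes at most 50 mm and 8.59 degrees, less where a joint would pass 70% of its speed; a pose out of reach is approached as far as the arm can. A call with a gripper value outside its range is refused whole. "claw" is the opening, from 0 (shut) to 1 (fully open), set as the call begins (left out, the last holds). The fingers move at their own pace and stop on an object; "newtons" is the grip in N (left out, the last holds). Time passes only in rows, so rows that repeat a pose let the fingers close. It gives the time, the measured TCP pose, the force, the opening and the grip force at its end, in the units of the state.
- state(): the state, without advancing time (a new reading comes with each control period).
- camera(name): name is "scene" or "top" or "wrist"; returns the picture (480x640x3 uint8, red, green, blue); there is no depth.
- camera_model(name): a dict with "camera_matrix" (3x3 intrinsics, pixels), "extrinsics" (4x4, takes a point from world to camera coordinates); the wrist camera has in their place "mount" (4x4, takes a point from camera to tool coordinates, whose origin is the TCP and whose axes are the flange's). Camera axes: x right, y down, z forward; pixel columns grow to the right and rows downward; lengths in m; the calibration is good to about 2 mm. A picture is of the moment at which its call begins: read the wrist's pose just before it. camera_model takes no time and is no camera call.
- workorder.hand_in(): hands the job in; it is judged then, once.
Trained networks look in the newest picture that a camera, given by its name, has taken for a name from the list of things; names that differ only in an ending like _2 or _b are one class to them, and where a whole thing is asked for, a point or a joint stands for the part that bears it (a point fixed in the world has none). Each returns a list of dicts, best first, with "conf" (0 to 1); they miss things now and then, are a little off and sometimes report something else, mostly with a low value. They report only what shows in the picture. A call takes as long as a camera call.
- nets.recognise(query, camera): "xyz" ([x, y, z] in m, in world coordinates, good to about 4 mm: the middle of the surface that is visible of it).
- nets.cut_out(query, camera): "region" (480x640 bool, what is visible of it).
- nets.pinpoint(query, camera): "xyz" ([x, y, z] in m, in world coordinates, good to about 4 mm: a listed point, or the origin of a listed thing).
The state is a dict: "time": time; "joints": joint angles; "joint_vel": joint speeds; "joint_efforts": joint torques, N m; "tool_pos": TCP position; "orientation": TCP orientation; "force": force on the tool from outside, world axes, zero at the start; "ft_torque": the same for the moment, N m; "grip_width": finger opening in m; "gripper_force": force on a finger pad.
Only numpy, scipy, OpenCV 4.12 (cv2) and the standard library are available. Lean on these libraries where they do the work, as an engineer would, in place of code of your own. Each camera call takes 0.05 s, during which the arm holds its last target. There are 200 camera calls.

TASK

Tare the laboratory balance for the beaker on its pan: with the fingertips, press the round power key down lightly, then the long bar-shaped tare key in the same way, and draw the hand back clear. Push each some millimetres down against its spring, gently, without ramming it against its stop, and let it spring back up. Leave the square and the cross-shaped keys alone, and do not lift or move the beaker, the vial, the weight or anything else standing about; nothing is to be picked up.

Things in the scene. Friction and masses are not known exactly. Their poses are not given: they have to be found in the camera images.
- balance: White laboratory balance, 330 (x) by 260 (y) mm, fixed. Origin on the bench under its centre; x from the front (keys) to the rear (pan), z up; turned up to 0.3 rad. Front deck 52 mm high, with four grey keys in a row 125 mm in front of the centre, 58 mm apart along y, in any order; behind them a display bar (64 mm high, 70 to 40 mm in front of the centre), then the rear body, 70 mm high, with the pan.
- pan (a point): Centre of the top of the steel pan (150 mm across), 86 mm above the bench.
- power_top (a point): Centre of the top face of the power key: round, 26 mm across. It stands 14 mm above the deck (66 mm above the bench) when up; the point moves with the key.
- power_key (a joint): How far that key is pressed straight down, m: 0 up, 0.010 at its hard stop; 0.003 is enough to trigger it. A spring pushes it back: about 2 N to start it, 4.5 N at 3 mm, 7 N at 6 mm, 11 N at the stop.
- power_unit: Pale metal collar (2 mm high) around that key, fixed on the deck, and the key it carries; origin on the deck under the key's centre, axes as the balance's.
- tare_top (a point): Centre of the top face of the tare key: a long bar, 20 (x) by 48 (y) mm. It stands 14 mm above the deck (66 mm above the bench) when up; the point moves with the key.
- tare_key (a joint): How far that key is pressed straight down, m: 0 up, 0.010 at its hard stop; 0.003 is enough to trigger it. A spring pushes it back: about 2 N to start it, 4.5 N at 3 mm, 7 N at 6 mm, 11 N at the stop.
- tare_unit: Pale metal collar (2 mm high) around that key, fixed on the deck, and the key it carries; origin on the deck under the key's centre, axes as the balance's.
- print_top (a point): Centre of the top face of a square key, 24 by 24 mm, not to be pressed. It stands 14 mm above the deck (66 mm above the bench) when up; the point moves with the key.
- print_key (a joint): How far that key is pressed straight down, m: 0 up, 0.010 at its hard stop; 0.003 is enough to trigger it. A spring pushes it back: about 2 N to start it, 4.5 N at 3 mm, 7 N at 6 mm, 11 N at the stop.
- print_unit: Pale metal collar (2 mm high) around that key, fixed on the deck, and the key it carries; origin on the deck under the key's centre, axes as the balance's.
- cal_top (a point): Centre of the top face of a cross-shaped (plus sign) key, 28 mm over its arms, not to be pressed. It stands 14 mm above the deck (66 mm above the bench) when up; the point moves with the key.
- cal_key (a joint): How far that key is pressed straight down, m: 0 up, 0.010 at its hard stop; 0.003 is enough to trigger it. A spring pushes it back: about 2 N to start it, 4.5 N at 3 mm, 7 N at 6 mm, 11 N at the stop.
- cal_unit: Pale metal collar (2 mm high) around that key, fixed on the deck, and the key it carries; origin on the deck under the key's centre, axes as the balance's.
- beaker: Empty glass beaker, 68 mm across, 85 mm tall, standing on the pan; origin at the centre of its underside, z up. Loose.
- vial: Small capped amber vial, 24 mm across, 36 mm tall, standing on the front deck at its left end, beside the display; origin at the centre of its underside. Loose.
- weight: Brass calibration weight with a knob, 26 mm across, 38 mm tall, standing on the front deck at its right end, beside the display; origin at the centre of its underside. Loose.
- bottle0: Capped glass bottle, 56 mm across, 105 mm tall, on the bench on the left of the balance (+y); origin at the centre of its underside. Loose.
- bottle1: Capped glass bottle, 56 mm across, 105 mm tall, on the bench on the left of the balance (+y); origin at the centre of its underside. Loose.
- bottle2: Capped glass bottle, 56 mm across, 105 mm tall, on the bench on the left of the balance (+y); origin at the centre of its underside. Loose.
- flask: Conical glass flask, 80 mm across, 108 mm tall, on the bench on the right of the balance (-y); origin at the centre of its underside. Loose.
- spatula: Steel weighing spoon, 160 mm long, lying on the bench on the right of the balance; origin under its middle. Loose.

How it is judged:
On the way, in this order (a step that is already met when the one before it is completed fails the run):
1. the round power key is pressed at least 3 mm down (of 10 mm) by the fingers (value of joint power_key above 0.003 m and contact force between the fingers and power_unit above 0.5 N), for 0.1 s.
2. the power key has sprung back up (value of joint power_key below 0.0015 m), for 0.1 s.
3. the long tare key is pressed at least 3 mm down (of 10 mm) by the fingers, the power key being up (value of joint tare_key above 0.003 m and contact force between the fingers and tare_unit above 0.5 N and value of joint power_key below 0.0015 m), for 0.1 s.
At the end, for the whole second after the job is handed in: All four keys are up (within 1.5 mm); the beaker stands upright on the pan and every loose thing is at rest within 12 mm of where it started, and upright (the lying spoon apart) (value of joint each of power_key, tare_key, print_key, cal_key below 0.0015 m and distance of each of beaker, vial, weight, bottle0, bottle1, bottle2, flask, spatula from where it was at the start of the episode below 0.012 m and angle between each of beaker, vial, weight, bottle0, bottle1, bottle2, flask's own z axis and vertical below 0.15 rad and horizontal distance between beaker and pan below 0.06 m and linear speed of each of beaker, vial, weight, bottle0, bottle1, bottle2, flask, spatula below 0.02 m/s); the robot touches nothing.
It fails at once if the square key or the cross-shaped key is pressed more than 2 mm (value of joint any of print_key, cal_key above 0.002 m).
It fails at once if a key or the balance is pressed with more than 25 N (contact force between any of the arm, the fingers and balance above 25 N or contact force between the fingers and power_unit above 25 N or contact force between the fingers and tare_unit above 25 N or contact force between the fingers and print_unit above 25 N or contact force between the fingers and cal_unit above 25 N).
It fails at once if a loose thing is moved more than 12 mm, lifted or tipped (not (distance of each of beaker, vial, weight, bottle0, bottle1, bottle2, flask, spatula from where it was at the start of the episode below 0.012 m and angle between each of beaker, vial, weight, bottle0, bottle1, bottle2, flask's own z axis and vertical below 0.15 rad)).
It also fails if it takes over 40 s, if anything falls off the work surface, if the arm or the gripper's body presses on something with over 40 N, if the wrist force passes 120 N, or if a joint passes its speed limit or range.

## Working session

There is one attempt and no reset: what is moved stays moved. The work goes in short steps, Python scripts to look and compute and a tool call to move; the robot and the scene stay as the last step left them, time stands still between calls to the robot, and variables do not carry over. Pictures are saved under pics/ and viewed, at most 10 in all, crops included, and the job is handed in when it is done.

Besides the shell and the picture viewer there is one more tool, called after ">>>" by a JSON object that holds its "api" and its "payload", one argument or row to a line. servo_tool: Moves the arm, as the interface text tells. Its arguments: {"type":"object","properties":{"moves":{"type":"string"},"claw":{"type":"number"},"newtons":{"type":"number"}},"required":["moves"]}

```bash
mkdir -p pics; python3 - <<'E'
from rig import state,camera,camera_model,nets
import cv2,numpy as np
s=state();print(s['time'],s['tool_pos'],s['orientation'],s['force'],s['grip_width'])
for c in('top','scene'):
    im=camera(c);cv2.imwrite(f'pics/{c}0.png',im[:,:,::-1])
    for q in('power_top','tare_top','print_top','cal_top','pan','balance','beaker','vial','weight'):
        print(c,q,[(np.round(d['xyz'],4).tolist(),round(d['conf'],2)) for d in nets.pinpoint(q,c)[:2]])
print(state()['time'])
E
```

```text
0.0 [ 0.20809958 -0.58878709  0.23042385] [-3.09472006e+00 -5.30956429e-01  6.16784807e-04] [ 0.6338939  -0.20005928  0.48524897] 0.08569449300396662
top power_top [([0.4569, 0.0323, 0.0682], 0.69), ([0.4652, -0.0222, 0.0646], 0.68)]
top tare_top [([0.4575, 0.0332, 0.0668], 0.92)]
top print_top [([0.45, 0.0903, 0.0666], 0.68)]
top cal_top [([0.4657, -0.0792, 0.0654], 0.46), ([0.4576, 0.0402, 0.0481], 0.45)]
top pan [([0.6495, 0.0232, 0.0855], 0.82)]
top balance [([0.5841, 0.0202, 0.0028], 0.66)]
top beaker [([0.6519, 0.0128, 0.0864], 0.87)]
top vial [([0.5202, 0.1078, 0.05], 0.53)]
top weight [([0.5277, -0.0728, 0.0519], 0.65), ([0.5237, 0.1092, 0.0546], 0.43)]
scene power_top [([0.466, -0.0281, 0.0684], 0.49)]
scene tare_top [([0.4563, 0.0352, 0.0654], 0.73)]
scene print_top [([0.4496, 0.0891, 0.0659], 0.54)]
scene cal_top [([0.469, -0.0852, 0.0642], 0.61)]
scene pan [([0.6553, 0.0291, 0.0846], 0.82)]
scene balance [([0.5818, 0.0211, -0.0025], 0.6), ([0.5368, -0.0739, 0.049], 0.54)]
scene beaker [([0.6558, 0.011, 0.0827], 0.96)]
scene vial [([0.5193, 0.1054, 0.0549], 0.59)]
scene weight [([0.5371, -0.0687, 0.0517], 0.85)]
1.0
```

View pics/top0.png

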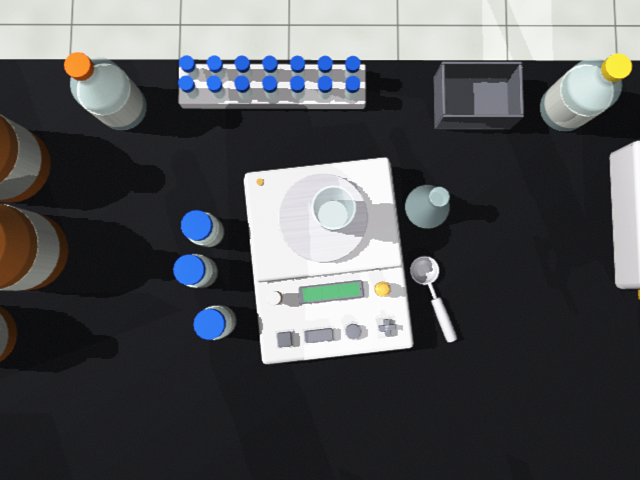

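View pics/scene0.png

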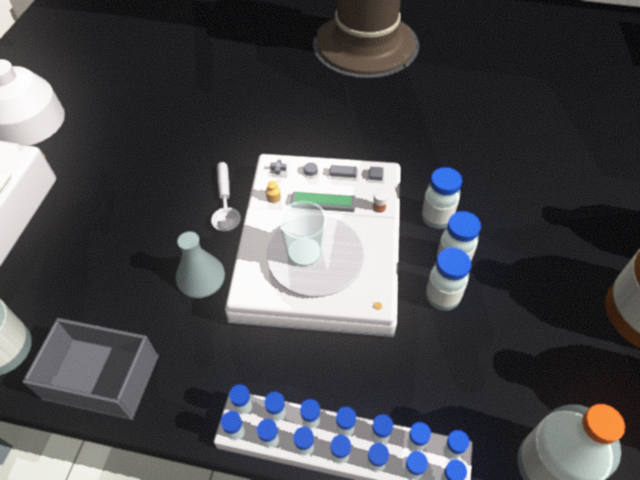

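The top view shows, left to right along the key row: square (286,339), tare bar (319,336), round (353,331) and cross (388,327). The vial is at (275,297) and the weight at (383,289). The scene view agrees, mirrored. I'll triangulate the keys from both views and fit the row.

```bash
cat > h.py <<'E'
from rig import state,camera,camera_model,nets
import cv2,numpy as np
from scipy.spatial.transform import Rotation as R
Q=('print_top','tare_top','power_top','cal_top')
def goal(p,yaw,s):
    """shift/turn in tool axes from present pose to point p, tool down, tool x at yaw"""
    r=R.from_rotvec(s['orientation']); t=R.from_euler('z',yaw)*R.from_euler('x',np.pi)
    return r.inv().apply(np.array(p)-s['tool_pos']),(r.inv()*t).as_rotvec()
E
python3 - <<'E'
from h import *
P={}
for c in('top','scene'):
    im=camera(c);m=camera_model(c);P[c]=m['camera_matrix']@m['extrinsics'][:3]
    cv2.imwrite(f'pics/{c}1.png',im[:,:,::-1])
px={'top':[(286,339),(319,336),(353,331),(388,327)],'scene':[(376,173),(343,171),(311,169),(278,167)]}
for c in px:
    for i,q in enumerate(Q):
        best=[]
        for d in nets.cut_out(q,c):
            y,x=np.nonzero(d['region']);best.append((round(x.mean(),1),round(y.mean(),1),len(x),round(d['conf'],2)))
        print(c,q,best[:3])
X=cv2.triangulatePoints(P['top'],P['scene'],np.array(px['top'],float).T,np.array(px['scene'],float).T)
X=(X[:3]/X[3]).T;print(X.round(4));print(np.linalg.norm(np.diff(X,axis=0),axis=1),np.arctan2(-(X[0]-X[3])[0],(X[0]-X[3])[1]))
for q in('vial','weight'):print(q)
s=state();print(s['time'],goal([.466,-.025,.16],.1,s))
E
```

```text
top print_top [(np.float64(284.1), np.float64(338.6), 196, 0.6), (np.float64(351.8), np.float64(331.1), 246, 0.59)]
top tare_top [(np.float64(317.6), np.float64(334.9), 347, 0.8), (np.float64(283.8), np.float64(339.1), 206, 0.4)]
top power_top [(np.float64(352.3), np.float64(331.4), 169, 0.66), (np.float64(386.5), np.float64(326.5), 139, 0.61)]
top cal_top [(np.float64(386.0), np.float64(326.9), 141, 0.63)]
scene print_top [(np.float64(375.5), np.float64(172.7), 212, 0.71)]
scene tare_top [(np.float64(343.0), np.float64(170.9), 321, 0.76), (np.float64(375.7), np.float64(173.4), 189, 0.7)]
scene power_top [(np.float64(309.9), np.float64(168.3), 199, 0.65), (np.float64(224.4), np.float64(202.6), 937, 0.26)]
scene cal_top [(np.float64(278.4), np.float64(168.6), 282, 0.49), (np.float64(278.5), np.float64(166.9), 124, 0.48)]
[[ 0.4469  0.0911  0.06  ]
 [ 0.4522  0.0341  0.0582]
 [ 0.4608 -0.0226  0.0601]
 [ 0.4676 -0.0816  0.0596]]
[0.05723606 0.05745544 0.05937098] 0.11927809146773204
vial
weight
1.5 (array([ 0.43102119, -0.44617668,  0.07127516]), array([ 8.65610272e-05, -1.20899417e-05,  2.39743836e-01]))
```

>>> {"api": "servo_tool", "payload": {
  "moves": "0.015 -0.015 0 0 0 0.01; 0.04 -0.04 0 0 0 0.03; 0.07 -0.072 0 0 0 0.05; 0.1 -0.104 0 0 0 0.07; 0.13 -0.135 0 0 0 0.09; 0.16 -0.166 0 0 0 0.11; 0.19 -0.197 0 0 0 0.13; 0.22 -0.228 0 0 0 0.15; 0.25 -0.259 0 0 0 0.17; 0.275 -0.285 0 0 0 0.19; 0.295 -0.305 0 0 0 0.22; 0.3 -0.31 0 0 0 0.22",
  "claw": 0,
  "newtons": 20
}}

```text
time: 2.7
tool_pos: [0.3892, -0.194, 0.2317]
orientation: [-3.135, -0.194, -0.002]
force: [-0.3, -1.9, -0.2]
grip_width: -0.0002
gripper_force: 0.0
```

>>> {"api": "servo_tool", "payload": {
  "moves": "0.006 -0.015 0 0 0 0; 0.015 -0.04 0 0 0 0; 0.026 -0.07 0 0 0 0; 0.037 -0.1 0 0 0 0; 0.047 -0.13 0 0 0 0; 0.055 -0.152 0 0 0 0; 0.06 -0.165 0 0 0 0; 0.06 -0.168 0 0 0 0; 0.06 -0.168 0 0 0 0"
}}

```text
time: 3.6
tool_pos: [0.4272, -0.0236, 0.2312]
orientation: [3.136, 0.188, -0.0]
force: [0.2, -0.3, -0.6]
grip_width: 0.0001
gripper_force: 0.0
```

```bash
python3 - <<'E'
from h import *
s=state();im=camera('wrist');cv2.imwrite('pics/w0.png',im[:,:,::-1]);m=camera_model('wrist')
print(s['time'],s['tool_pos'],s['orientation'],s['force'])
T=np.eye(4);T[:3,:3]=R.from_rotvec(s['orientation']).as_matrix();T[:3,3]=s['tool_pos'];C=T@m['mount'];print(C.round(3))
for q in Q:
    for d in nets.cut_out(q,'wrist')[:2]:
        y,x=np.nonzero(d['region']);r=C[:3,:3]@np.linalg.inv(m['camera_matrix'])@[x.mean(),y.mean(),1]
        print(q,x.mean().round(1),y.mean().round(1),len(x),round(d['conf'],2),(C[:3,3]+r*(.066-C[2,3])/r[2]).round(4))
    print([(d['xyz'].round(4) if hasattr(d['xyz'],'round') else d['xyz'],round(d['conf'],2)) for d in nets.pinpoint(q,'wrist')[:2]])
E
```

```text
3.6 [ 0.42715994 -0.02364629  0.23123087] [ 3.13562909e+00  1.88458587e-01 -3.94947999e-04] [ 0.15862117 -0.33575542 -0.63190942]
[[ 0.12  -0.953 -0.279  0.498]
 [-0.993 -0.115 -0.034 -0.015]
 [ 0.     0.281 -0.96   0.375]
 [ 0.     0.     0.     1.   ]]
print_top 174.2 171.9 1152 0.61 [0.4492 0.09   0.066 ]
print_top 404.3 173.1 886 0.46 [ 0.469  -0.0806  0.066 ]
[([0.4496, 0.0917, 0.0637], 0.76), ([0.455, 0.0318, 0.066], 0.2)]
tare_top 250.8 172.4 1780 0.76 [0.4557 0.0333 0.066 ]
tare_top 252.6 171.4 2438 0.56 [0.4566 0.032  0.066 ]
[([0.4561, 0.0309, 0.0668], 0.92), ([0.4695, -0.0863, 0.0519], 0.52)]
power_top 327.7 173.2 968 0.57 [ 0.462  -0.0238  0.066 ]
power_top 290.8 100.8 64706 0.2 [0.5096 0.0087 0.066 ]
[]
cal_top 404.1 173.1 881 0.78 [ 0.4689 -0.0804  0.066 ]
cal_top 174.2 171.9 1111 0.15 [0.4492 0.09   0.066 ]
[([0.4634, -0.0827, 0.0667], 0.91)]
```

View pics/w0.png

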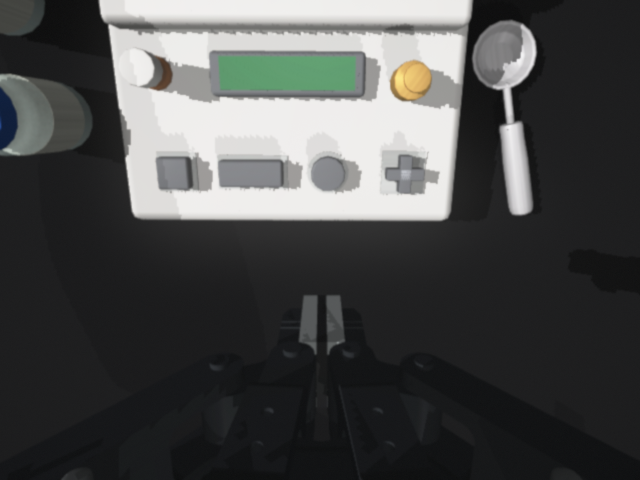

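The wrist view shows the same order: square (174,172), bar (251,172), round (328,173), cross (404,173), and the three views agree to within about 2 mm. Next I go above the power key.

>>> {"api": "servo_tool", "payload": {
  "moves": "0.01 0.001 0.015 0 0 0; 0.02 0.002 0.04 0 0 0; 0.03 0.004 0.065 0 0 0; 0.036 0.004 0.09 0 0 0; 0.036 0.004 0.115 0 0 0; 0.036 0.004 0.135 0 0 0; 0.036 0.004 0.147 0 0 0; 0.036 0.004 0.15 0 0 0; 0.036 0.004 0.15 0 0 0; 0.036 0.004 0.15 0 0 0"
}}

```text
time: 5.05
tool_pos: [0.4642, -0.0227, 0.0821]
orientation: [3.136, 0.188, 0.002]
force: [-0.1, -0.7, -0.0]
grip_width: -0.0
gripper_force: 0.0
```

>>> {"api": "servo_tool", "payload": {
  "moves": "0 0.001 0.004 0 0 0; 0 0.001 0.008 0 0 0; 0 0.001 0.011 0 0 0; 0 0.001 0.014 0 0 0; 0 0.001 0.016 0 0 0; 0 0.001 0.018 0 0 0; 0 0.001 0.019 0 0 0; 0 0.001 0.019 0 0 0"
}}

```text
time: 5.85
tool_pos: [0.4636, -0.0237, 0.0623]
orientation: [3.136, 0.188, -0.0]
force: [-1.4, -0.5, 4.0]
grip_width: -0.0
gripper_force: 2.5
```

>>> {"api": "servo_tool", "payload": {
  "moves": "0 0 0.001 0 0 0; 0 0 0.002 0 0 0; 0 0 0.0025 0 0 0; 0 0 0.0025 0 0 0; 0 0 0.0025 0 0 0"
}}

```text
time: 6.35
tool_pos: [0.4636, -0.0237, 0.0601]
orientation: [3.136, 0.188, -0.0]
force: [-2.5, 0.1, 6.8]
grip_width: 0.0001
gripper_force: 3.5
```

6.8 N matches about 6 mm on the power key. Next I lift off and shift over the tare key.

>>> {"api": "servo_tool", "payload": {
  "moves": "0 0 -0.005 0 0 0; 0 0 -0.015 0 0 0; 0 0 -0.024 0 0 0; 0 0 -0.024 0 0 0; 0 -0.01 -0.024 0 0 0; 0 -0.025 -0.024 0 0 0; -0.001 -0.04 -0.024 0 0 0; -0.001 -0.052 -0.024 0 0 0; -0.001 -0.057 -0.024 0 0 0; -0.001 -0.057 -0.024 0 0 0; -0.001 -0.057 -0.024 0 0 0"
}}

```text
time: 7.45
tool_pos: [0.4558, 0.0324, 0.0837]
orientation: [3.136, 0.188, -0.0]
force: [0.6, 0.2, 1.1]
grip_width: -0.0001
gripper_force: 0.0
```

>>> {"api": "servo_tool", "payload": {
  "moves": "0 0 0.004 0 0 0; 0 0 0.008 0 0 0; 0 0 0.012 0 0 0; 0 0 0.015 0 0 0; 0 0 0.018 0 0 0; 0 0 0.02 0 0 0; 0 0 0.021 0 0 0; 0 0 0.021 0 0 0"
}}

```text
time: 8.25
tool_pos: [0.4558, 0.0326, 0.0628]
orientation: [3.136, 0.188, -0.0]
force: [-2.5, -0.7, 4.9]
grip_width: 0.0
gripper_force: 2.2
```

>>> {"api": "servo_tool", "payload": {
  "moves": "0 0 0.001 0 0 0; 0 0 0.002 0 0 0; 0 0 0.0025 0 0 0; 0 0 0.0025 0 0 0; 0 0 0.0025 0 0 0"
}}

```text
time: 8.75
tool_pos: [0.4558, 0.0326, 0.0605]
orientation: [3.136, 0.188, -0.0]
force: [-2.8, -2.2, 6.8]
grip_width: -0.0001
gripper_force: 3.3
```

The tare key also reads 6.8 N, about 6 mm down. I'll lift straight up, then draw back.

>>> {"api": "servo_tool", "payload": {
  "moves": "0 0 -0.005 0 0 0; 0 0 -0.015 0 0 0; 0 0 -0.035 0 0 0; 0 0 -0.06 0 0 0; 0 0 -0.09 0 0 0; -0.01 0 -0.12 0 0 0; -0.02 0 -0.145 0 0 0; -0.03 0 -0.16 0 0 0; -0.03 0 -0.165 0 0 0; -0.03 0 -0.165 0 0 0; -0.03 0 -0.165 0 0 0"
}}

```text
time: 9.85
tool_pos: [0.4262, 0.0292, 0.2248]
orientation: [-3.136, -0.188, 0.001]
force: [-1.3, 0.5, 0.0]
grip_width: -0.0
gripper_force: 0.0
```

```bash
python3 - <<'E'
from h import *
s=state();print(s['time'],s['tool_pos'],s['force'])
cv2.imwrite('pics/w1.png',camera('wrist')[:,:,::-1])
E
```

```text
9.85 [0.4261669  0.02920395 0.22477601] [-1.31701973  0.49935252  0.03262636]
```

View pics/w1.png

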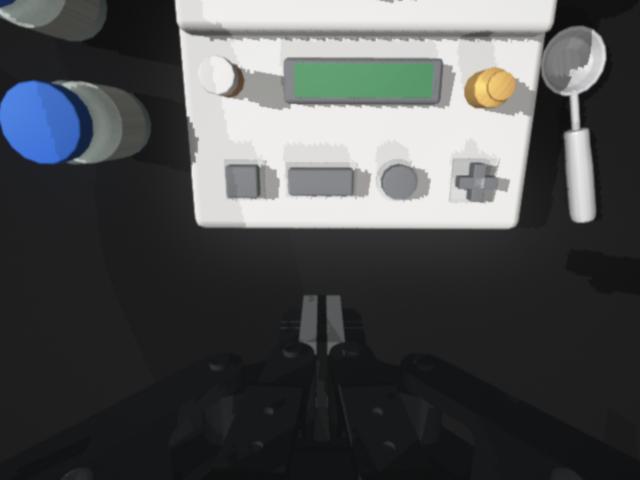

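All four keys are up (bar 320,181; round 398,181), the vial and weight still stand, and the hand is clear.

```bash
python3 -c "
from rig import workorder
print(workorder.hand_in())"
```

```text
the job is handed in; nothing more can be done
None
```

I pressed the power key and then the tare key about 6 mm each (6.8 N peak). Both sprang back, the hand is clear, and the job is handed in; the hand-in gave no verdict.

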